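# Pry open the blue bead case

## Task

Pick up the red-handled opener, work its blade into the slot under the lip of the blue-lidded bead case and pry the lid up, then swing it back with the blade until it stands open at about a right angle to the case. Keep the gripper itself off both cases, leave the white case shut and the other things where they are, and lay the opener flat on its cork mat again without dropping it.

Things in the scene. Friction and masses are not known exactly. Their poses are not given: they have to be found in the camera images.
- opener: case opener, a loose flat-bladed prying tool, 130 g: red handle 80 x 24 x 26 mm with a brass collar, and a steel blade 62 mm long, 16 mm wide, 3 mm thick on its axis. Origin: centre of the handle's underside; x along the tool to the blade tip, z up as it lies. Axis 13 mm above the underside; balances within 15 mm of the handle's middle
- opener_tip (a point): middle of the opener's blade tip, 102 mm ahead of its origin and 13 mm above the underside
- mat: cork tool mat, fixed, 200 (x) x 100 (y) x 4 mm; origin: centre of the underside on the bench, so its top is at 4 mm
- blue_case: wooden bead case 90 x 100 x 34 mm with a blue lid, fixed on a stand. Origin: centre of the stand's foot (130 x 110 mm) on the bench; z up; front (lip side) faces its -x. The case leans 30 degrees to the front: in this frame its slope axes are X = (cos30, 0, sin30), rising from lip to hinge, and Z = (-sin30, 0, cos30), normal to the closed lid
- blue_lid (a joint): the blue case's hinged lid: 0 = closed, grows as it opens (rad), stop at 1.75. A stiff friction hinge: it stays at any angle; about 2 to 3 N at the lip moves it
- blue_slot (a point): mouth of the blue case's slot, 9 mm high, 60 mm wide, between a brass ledge below (22 mm out from the front wall) and the lid's lip above (6 mm thick, 18 mm out from the wall). Point: mid-width, below the lip's edge, 4.5 mm from ledge and closed lip. The blade goes in along the slope axis X, up to 18 mm, then the wall stops it
- blue_hinge (a point): middle of the blue lid's hinge line (parallel to the case's y), level with the lid's underside, 108 mm along X from the lip's edge. The lid is a plate 6 mm thick, 100 mm wide, with a steel disc and blue bead on top
- white_case: the same case with a white lid, on the same stand, leaning the same way; it is to stay shut. Origin: centre of the stand's foot, z up, front faces -x
- white_lid (a joint): the white case's lid, same hinge
- pliers: red-handled pliers 150 x 50 x 15 mm lying on the bench; origin near the middle, underside
- bangle: silver bangle, ring 66 mm across, 10 mm high; origin: centre of the underside
- pendant: silver disc pendant with a blue eye, 44 mm across, 7 mm high; origin: centre of the underside
- jar: glass jar 56 mm across, 75 mm high; origin: centre of the underside
- dish: white dish of blue and silver beads (one piece), 96 mm across, 30 mm high; origin: centre of the underside
- tin: aluminium tin 70 mm across, 30 mm high; origin: centre of the underside
There are look-alikes about, which are no part of the job. What is shaped like the opener but pink is not meant.

How it is judged:
By the outcome, as a careful person would: the job done as asked, in the order asked, and still so for the second after the job is handed in, with the robot touching nothing.
It also fails if it takes over 72 s, if anything falls off the work surface, if the arm or the gripper's body presses on something with over 40 N, if the wrist force passes 120 N, or if a joint passes its speed limit or range.

## Robot

A 7-joint arm with a two-finger parallel gripper is mounted at the origin on the work surface. World frame = base frame: x ahead of the robot, y to its left, z up, the work surface at z = 0. Lengths are in mm, angles in rad, forces in N, time in s.
With the tool pointing down it reaches from about 400 to 900 mm from the base axis. Payload 5.6 kg.
Tool frame: the origin (TCP) lies midway between the tips of the shut fingers; the grasp point (between the pads) lies 19 mm behind it; z points along the fingers, y is the line along which they close (so a half turn about z gives the same grasp; the last joint's range is limited). The gripper opens to 92 mm and grips with 3 to 60 N. Pads are 20 mm wide; open, the fingers measure 128 mm over their backs; the gripper's body (75 mm by 189 mm) begins 69 mm behind the grasp point.
Start: joints at [-1.211, 0.468, -0.012, 1.603, 0.006, 1.071, -0.056], TCP at [254.838, 597.969, 214.592] pointing down, gripper open.
Joint ranges: [-2.53, 2.53], [-0.31, 2.02], [-1.57, 1.55], [0.28, 2.44], [-1.29, 4.43], [0.15, 1.84], [-2.92, 2.92]. Speed limits (rad/s): [2.57, 2.57, 3.14, 3.14, 3.14, 3.14, 3.14].

## Interface

Orientations are given as a rotation vector (axis times angle).
In Python, from cell import robot, grip, kin, viewer gives the robot as it stands. Calls block until the motion is done:
- robot.movep(position, orientation): joint-space move of the TCP to a pose.
- robot.servo_line(position, feed=150, rotation=None): straight line of the TCP; rotation=None keeps the orientation; feed is the mean speed in mm/s.
- robot.goto_joints(angles): joint-space move.
- grip(opening, newtons=None): opening from 0.0 (shut) to 1.0 (fully open); newtons is the grip in N (None keeps the last); returns when the fingers have stopped.
- robot.hold(seconds).
- kin.ik(position, orientation): joint angles nearest the present ones, or None.
- robot.observe(): the state.
- viewer.read_camera(name): name is "scene" or "top" or "wrist"; returns the picture (480x640x3 uint8, red, green, blue); there is no depth.
- viewer.camera_info(name): a dict with "camera_matrix" (3x3 intrinsics, pixels), "k1" (the pictures are not rectified: a ray, as slopes to the right and down, at radius r is drawn at 1 + k1 r^2 times it, then the intrinsics apply), "R" (3x3) and "t" (3): a world point X has camera coordinates R X + t. Camera axes: x right, y down, z forward; pixel columns grow to the right and rows downward; lengths in mm; the calibration is good to about 2 mm. A picture is of the moment at which its call begins: read the wrist's pose just before it. camera_info takes no time and is no camera call; for the wrist camera it gives the pose at the moment of the call.
A pose or a line that the arm cannot do raises robot.IKError and nothing moves.
- robot.job_done(): hands the job in; it is judged then, once.
Trained networks look in the newest picture that a camera, given by its name, has taken for a name from the list of things; names that differ only in an ending like _2 or _b are one class to them, and where a whole thing is asked for, a point or a joint stands for the part that bears it (a point fixed in the world has none). Each returns a list of dicts, best first, with "confidence" (0 to 1); they miss things now and then, are a little off and sometimes report something else, mostly with a low value. They report only what shows in the picture. A call takes as long as a camera call. They do not tell look-alikes from the thing itself.
- viewer.silhouettes(name, camera): "mask" (480x640 bool, what is visible of it).
- viewer.pinpoint(name, camera): "at" ([x, y, z] in mm, in the coordinates of the camera as it stood for that picture, good to about 4 mm: a listed point, or the origin of a listed thing).
The state is a dict: "t": time; "joints": joint angles; "joint_velocities": joint speeds; "joint_torque": joint torques, N m; "tcp_pos": TCP position; "tcp_rot": TCP orientation; "contact_force": force on the tool from outside, world axes, zero at the start; "wrist_torque": the same for the moment, N m; "grip_width": opening from 0.0 (shut) to 1.0 (fully open); "grip_force": force on a finger pad.
Only numpy, scipy, OpenCV 4.12 (cv2) and the standard library are available. Lean on these libraries where they do the work, as an engineer would, in place of code of your own. Each camera call takes 0.05 s, during which the arm holds its last target. There are 200 camera calls.

## Working session

There is one attempt and no reset: what is moved stays moved. The work goes in short steps, each a Python script; the robot and the scene stay as the last script left them, time stands still between calls to the robot, and variables do not carry over. Pictures are saved under pics/ and viewed, at most 11 in all, crops included, and the job is handed in when it is done.

```bash
ls; mkdir -p pics
cat > h.py <<'E'
import numpy as np, cv2
from scipy.spatial.transform import Rotation as R
from cell import robot, grip, kin, viewer
def w(cam,p,ci=None):
    ci=ci or viewer.camera_info(cam); return np.array(ci["R"]).T@(np.array(p)-np.array(ci["t"]))
def proj(cam,X,ci=None):
    ci=ci or viewer.camera_info(cam); c=np.array(ci["R"])@np.array(X,float)+np.array(ci["t"]); s=c[:2]/c[2]
    s=s*(1+ci["k1"]*(s@s)); K=np.array(ci["camera_matrix"]); return K[:2,:2]@s+K[:2,2]
def ray(cam,px,ci=None):
    ci=ci or viewer.camera_info(cam); K=np.array(ci["camera_matrix"]); d=np.linalg.solve(K[:2,:2],np.array(px,float)-K[:2,2]); s=d.copy()
    for _ in range(20): s=d/(1+ci["k1"]*(s@s))
    Rm=np.array(ci["R"]); return -Rm.T@np.array(ci["t"]), Rm.T@np.array([s[0],s[1],1])
def onplane(cam,px,z,ci=None):
    o,d=ray(cam,px,ci); return o+d*(z-o[2])/d[2]
def save(cam,name):
    im=viewer.read_camera(cam); cv2.imwrite(f"pics/{name}.png",im[:,:,::-1]); return im
E
python3 - <<'E'
from h import *
np.set_printoptions(precision=1,suppress=True)
for c in ("top","scene"):
    save(c,c+"0")
    print(c,viewer.camera_info(c))
    for n in ["opener","opener_tip","mat","blue_case","blue_slot","blue_hinge","white_case","pliers","bangle","pendant","jar","dish","tin"]:
        for d in viewer.pinpoint(n,c)[:3]:
            X=w(c,d["at"]); print(n,round(d["confidence"],2),X,proj(c,X))
print(robot.observe())
E
```

```text
pics
top {'camera_matrix': array([[606.3,   0. , 313.2],
       [  0. , 606.3, 244.2],
       [  0. ,   0. ,   1. ]]), 'k1': -0.0005838436891917617, 'R': array([[-0. , -1. , -0. ],
       [-1. ,  0. , -0.2],
       [ 0.2,  0. , -1. ]]), 't': array([  29.7,  519.8, 1570.4])}
opener 0.96 [244.  319.4  -1.9] [202.7 351.7]
opener 0.87 [642.8  33.4   1.9] [307.2 202.4]
opener 0.79 [ 371.5 -272.9   -1.4] [423.4 299. ]
opener_tip 0.84 [283.6 225.4  17.4] [236.8 335.9]
opener_tip 0.72 [782.  428.3  18.4] [163.4 155.2]
opener_tip 0.6 [ 406.4 -175.3   15.1] [387.  286.2]
mat 0.96 [655.5  12.1   2.3] [314.9 197.6]
blue_case 0.97 [594.5 248.4   1.5] [229.2 221.5]
blue_slot 0.73 [523.3 245.7 136.6] [221.8 239.3]
blue_hinge 0.74 [617.1 242.5 192.6] [219.4 197.6]
white_case 0.64 [ 632.6 -229.7   -1.2] [403.1 204. ]
white_case 0.26 [ 797.5 -155.5    3.5] [374.1 146.2]
white_case 0.23 [439.8 466.1   3.9] [148.7 279.4]
pliers 0.82 [ 407.5 -455.9    1.7] [491.4 284. ]
bangle 0.58 [394.5 131.1   2.5] [272.6 293.5]
pendant 0.79 [ 395.8 -112.1    2. ] [363.1 291.1]
jar 0.85 [804.7 171.1  -0.9] [257.  147.
[... 1169 characters left out ...]
78.6]
pendant 0.6 [ 397.1 -112.8    1.6] [316.7 241.4]
pendant 0.16 [390.2 124.9  -0.4] [382.6 279. ]
jar 0.95 [797.4 160.    1.9] [275.2 371.8]
dish 0.68 [ 797.  -156.9    0.1] [191.5 300.3]
tin 0.88 [438.6 464.5   2. ] [485.9 357.2]
tin 0.47 [390.5 126.5  -0.4] [383.  279.3]
{'t': 1.4, 'joints': array([-1.2,  0.5, -0. ,  1.6,  0. ,  1.1, -0.1]), 'joint_velocities': array([-0.,  0.,  0., -0.,  0., -0., -0.]), 'joint_torque': array([  0. , -52. ,  -0. , -24.4,  -0.1,   0. ,   0. ]), 'tcp_pos': array([254.8, 598. , 214.6]), 'tcp_rot': array([0.6, 3.1, 0. ]), 'contact_force': array([ 0.3, -0.7, -0.1]), 'wrist_torque': array([ 0.,  0., -0.]), 'grip_force': 0.0, 'grip_width': 1.0034904938407572}
```

View images.

View pics/top0.png

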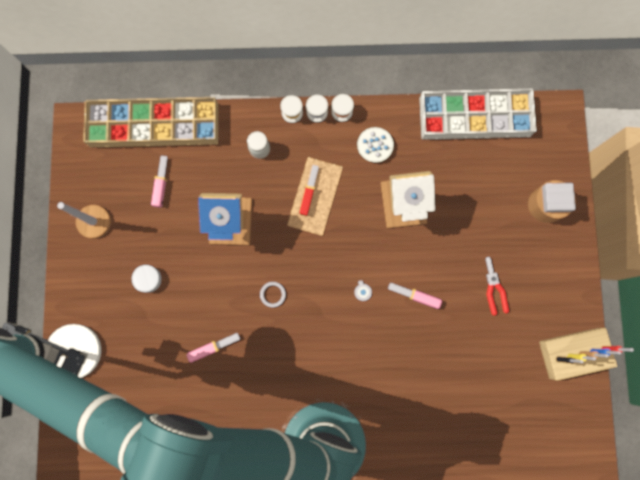

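View pics/scene0.png

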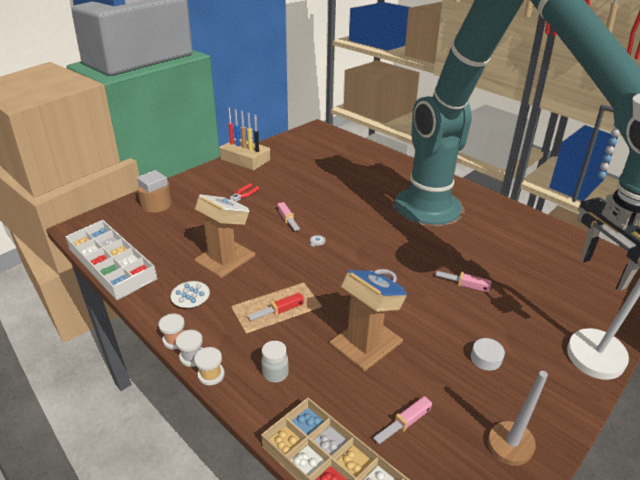

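Candidates (top view): the red-handled tool on the cork mat at (310,190); pink look-alikes at (160,182), (215,348), (415,297); red pliers at (497,290). I choose the red one on the mat and check it with the wrist camera from close up.

```bash
cat >> h.py <<'E'
def rot(x,z):
    x=np.array(x,float);z=np.array(z,float); return R.from_matrix(np.c_[x,np.cross(z,x),z])
def ax(yaw,pitch):  # slope axes X, Z
    c,s=np.cos(yaw),np.sin(yaw); cp,sp=np.cos(pitch),np.sin(pitch)
    return np.array([c*cp,s*cp,sp]),np.array([-c*sp,-s*sp,cp])
E
python3 - <<'E'
from h import *
np.set_printoptions(precision=2,suppress=True)
s=robot.observe(); ci=viewer.camera_info("wrist"); T=R.from_rotvec(s["tcp_rot"]).as_matrix()
print("cam in tool",T.T@(-np.array(ci["R"]).T@ci["t"]-s["tcp_pos"]),"\n",T.T@np.array(ci["R"]).T, ci["camera_matrix"][0],ci["k1"])
y=np.radians(-15)
for sg in (1,-1):
    X,Z=ax(y,0); r=rot(sg*X,-Z).as_rotvec()
    for z in (250,120,20): print(sg,"pick",kin.ik([655,30,z],r))
    Xs,Zs=ax(np.radians(-2),np.radians(30)); r=rot(sg*Xs,-Zs).as_rotvec()
    hinge=np.array([617,241,194.])
    for th in np.radians([0,30,60,90,100]):
        tip=hinge-95*np.cos(th)*Xs+95*np.sin(th)*Zs
        print(sg,"pry",kin.ik(tip-87*Xs-19*Zs,r))
E
```

```text
cam in tool [  80.32    0.24 -171.28] 
 [[ 0.   -0.96 -0.28]
 [ 1.    0.    0.  ]
 [ 0.   -0.28  0.96]] [360.32   0.   323.84] -0.03685148925933118
1 pick [-0.64  0.53  0.79  1.59 -0.4   1.19 -1.6 ]
1 pick [-0.58  0.66  0.7   1.7  -0.5   0.97 -1.53]
1 pick [-0.53  0.79  0.63  1.73 -0.61  0.82 -1.45]
1 pry [-1.65  0.6   1.09  2.37 -1.21  0.18 -1.19]
1 pry [-1.87  0.6   1.36  2.37 -0.95  0.31 -1.42]
1 pry [-1.93  0.43  1.41  2.31 -0.33  0.33 -1.94]
1 pry [-1.18  0.13  0.51  2.2   0.6   0.5  -2.79]
1 pry [-1.17  0.14  0.52  2.17  0.56  0.5  -2.72]
-1 pick [-0.36  0.46  0.37  1.57 -0.18  1.15  1.36]
-1 pick [-0.3   0.59  0.29  1.68 -0.2   0.91  1.37]
-1 pick [-0.23  0.71  0.19  1.71 -0.19  0.74  1.36]
-1 pry [-1.22  0.38  0.51  2.35  1.16  0.2  -0.35]
-1 pry [-1.08  0.23  0.31  2.33  0.98  0.37 -0.14]
-1 pry [-1.    0.15  0.25  2.28  0.8   0.47  0.1 ]
-1 pry [-0.94  0.13  0.25  2.19  0.66  0.52  0.3 ]
-1 pry [-0.92  0.14  0.25  2.16  0.63  0.53  0.36]
```

Run:
```python
from h import *
np.set_printoptions(precision=1,suppress=True)
X,Z=ax(np.radians(-15),0); r=rot(-X,-Z).as_rotvec()
robot.movep([690,21,200],r)
print(robot.observe()["t"])
ci=viewer.camera_info("wrist"); im=save("wrist","w1")
for n in ["opener","opener_tip","mat"]:
    for d in viewer.pinpoint(n,"wrist")[:2]:
        Xw=w("wrist",d["at"],ci); print(n,round(d["confidence"],2),Xw,proj("wrist",Xw,ci))
m=viewer.silhouettes("opener","wrist")
for d in m[:2]:
    ys,xs=np.nonzero(d["mask"]); print(d["confidence"],xs.mean(),ys.mean(),len(xs),np.percentile(xs,[0,100]),np.percentile(ys,[0,100]))
np.save("w1.npy",m[0]["mask"])
import pickle; pickle.dump(ci,open("ci1.pkl","wb"))
print(robot.observe()["t"])
```

```text
3.9583
opener 0.67 [636.9  34.6   5.7] [321.4 156.8]
opener_tip 0.72 [742.8   2.7  18. ] [318.  265.3]
opener_tip 0.48 [ 637.2 -232.7    1.5] [ 81.7 223. ]
mat 0.62 [660.6  10.5   2.8] [304.7 185.6]
mat 0.17 [592.7 241.4   1.9] [520.3  55. ]
0.75 321.89952 183.89984 3125 [309. 335.] [121. 263.]
4.2083
```

View pics/w1.png

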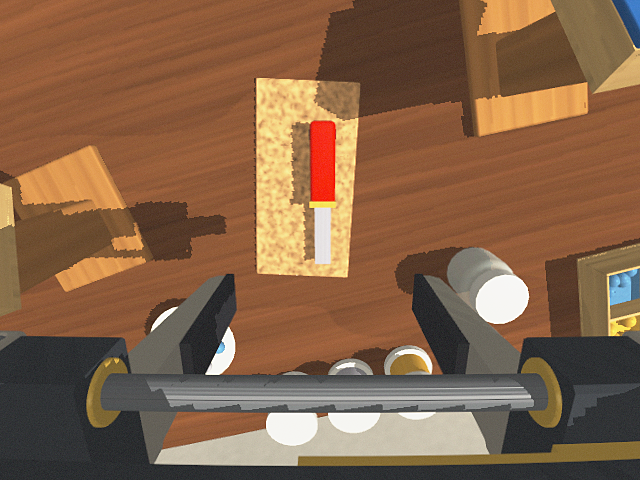

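```bash
cat > look.py <<'E'
from h import *
np.set_printoptions(precision=2,suppress=True)
ci=viewer.camera_info("wrist"); s=robot.observe(); T=R.from_rotvec(s["tcp_rot"]).as_matrix()
pc=T.T@(-np.array(ci["R"]).T@ci["t"]-s["tcp_pos"]); Rc=T.T@np.array(ci["R"]).T
slot=np.array([523,244,135.])
def campose(az,el,roll,d):
    a,e=np.radians([az,el]); f=np.array([np.cos(a)*np.cos(e),np.sin(a)*np.cos(e),-np.sin(e)])  # viewing dir
    xr=np.cross(f,[0,0,1]); xr/=np.linalg.norm(xr); yd=np.cross(f,xr)
    C=np.c_[xr,yd,f]@R.from_euler('z',roll,degrees=True).as_matrix()
    Rt=C@Rc.T; p=slot-d*f-Rt@pc; return p,R.from_matrix(Rt).as_rotvec()
if __name__=="__main__":
  import pickle; c1=pickle.load(open("ci1.pkl","rb"))
  print("tip",onplane("wrist",(322.5,263.5),18.5,c1),"back",onplane("wrist",(323,121),28,c1),"collar",onplane("wrist",(322,205),30,c1))
  for az in (0,30,60,90):
    for el in (10,25,40):
      for roll in (0,90,180,-90):
        for d in (260,320):
          p,r=campose(az,el,roll,d); q=kin.ik(p,r)
          if q is not None and p[2]>60: print(az,el,roll,d,p,q)
E
python3 look.py
```

```text
tip [741.83   7.83  18.5 ] back [604.73  44.74  28.  ] collar [679.38  23.95  30.  ]
0 10 0 260 [446.28 244.37 119.83] [-1.23  1.18 -0.01  2.43  1.82  1.83  1.12]
0 10 90 260 [451.25 272.26 148.02] [-1.98  1.04  0.8   2.35  1.33  0.74  0.14]
0 10 90 320 [392.17 272.26 158.44] [-1.91  0.85  0.53  2.38  1.28  1.02  0.15]
0 25 90 260 [457.07 272.26 166.15] [-1.65  0.6   0.51  2.34  1.4   0.89  0.46]
0 25 90 320 [402.69 272.26 191.5 ] [-1.6   0.47  0.29  2.37  1.3   1.08  0.5 ]
0 25 180 260 [468.86 243.63 191.43] [-0.83  0.18 -0.11  2.44  1.66  0.67 -0.84]
0 40 90 260 [467.38 272.26 182.15] [-1.46  0.39  0.42  2.26  1.19  0.82  0.95]
0 40 90 320 [421.41 272.26 220.72] [-1.43  0.26  0.27  2.28  1.11  0.98  0.99]
0 40 180 260 [485.31 243.63 203.52] [-1.09  0.11  0.35  2.28  0.88  0.46  0.07]
0 40 180 320 [439.35 243.63 242.09] [-0.88 -0.01  0.03  2.3   0.81  0.61  0.09]
30 40 180 260 [490.54 224.84 203.52] [-0.55  0.07  0.08  2.33 -0.2   0.17  1.81]
30 40 180 320 [450.74 201.86 242.09] [-0.58 -0.1   0.11  2.38 -0.07  0.28  1.68]
60 10 0 260 [484.32 177.74 119.83] [ 1.44  1.97 -1.16  2.26 -
[... 2292 characters left out ...]
123.38 190.84] [ 0.29  0.77 -0.13  1.67 -0.86  1.5   2.36]
90 40 0 260 [522.63 169.97 160.22] [ 0.06  0.68  0.17  2.01 -1.27  1.37  1.12]
90 40 0 320 [522.63 124.01 198.79] [ 0.09  0.62  0.23  1.98 -1.2   1.46  1.07]
90 40 90 260 [494.74 188.38 182.15] [ 0.8   0.51 -0.87  2.25 -1.16  0.51 -0.62]
90 40 90 320 [494.74 142.41 220.72] [ 0.17  0.27 -0.01  2.25 -1.28  0.93 -0.56]
90 40 180 260 [523.37 206.31 203.52] [ 0.82  0.79 -1.32  1.91  0.29  0.78  2.64]
90 40 180 320 [523.37 160.35 242.09] [ 0.89  0.63 -1.23  1.88  0.03  0.87  2.9 ]
90 40 -90 260 [551.26 187.91 181.59] [ 0.13  0.66 -0.13  1.71 -0.78  1.3   2.13]
90 40 -90 320 [551.26 141.94 220.16] [ 0.17  0.61 -0.09  1.68 -0.75  1.41  2.13]
```

```bash
python3 - <<'E'
from look import *
import pickle
def shot(n,*a):
    p,r=campose(*a); robot.movep(p,r); print(robot.observe()["t"])
    ci=viewer.camera_info("wrist"); im=save("wrist",n); pickle.dump(ci,open(n+".pkl","wb"))
    for k in ["blue_slot","blue_hinge","blue_case"]:
        for d in viewer.pinpoint(k,"wrist")[:2]:
            Xw=w("wrist",d["at"],ci); print(k,round(d["confidence"],2),Xw,proj("wrist",Xw,ci))
    return im
a=shot("w2",90,10,180,320)
a=cv2.rotate(a,cv2.ROTATE_180)
E
python3 -c "
import cv2; a=cv2.imread('pics/w2.png'); c=a[100:340,160:480]; cv2.imwrite('pics/w2c.png',cv2.resize(c,(800,600),interpolation=cv2.INTER_CUBIC))"
```

```text
7.075
blue_slot 0.61 [520.77 249.26 135.16] [326.18 236.91]
blue_case 0.84 [590.96 243.96   2.18] [252.65  98.78]
```

View pics/w2c.png

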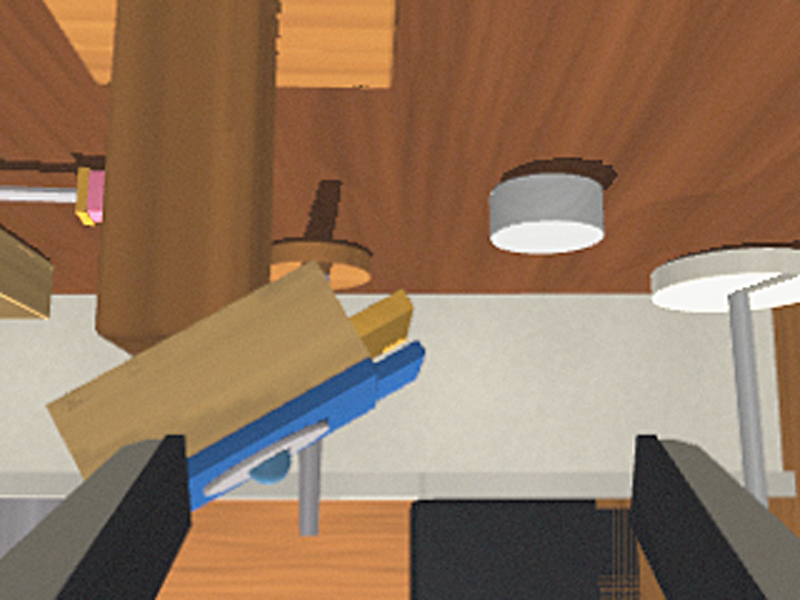

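```bash
cat > ov.py <<'E'
from h import *
import pickle,sys
def overlay(S,yaw,hw,pic,pk,box,k,out):
    ci=pickle.load(open(pk,"rb")); a=cv2.imread(pic); x0,y0,x1,y1=box
    c=cv2.resize(a[y0:y1,x0:x1],None,fx=k,fy=k,interpolation=cv2.INTER_CUBIC)
    X,Z=ax(yaw,np.radians(30)); Y=np.cross(Z,X); S=np.array(S,float)
    L=lambda dx,dy,dz:S+dx*X+dy*Y+dz*Z
    def pl(pts,col):
        p=[((proj("",q,ci)+.5-[x0,y0])*k).astype(int) for q in pts]
        cv2.polylines(c,[np.array(p)],False,col,1)
        return p
    for s in (-1,1):
        pl([L(18,s*hw,4.5),L(0,s*hw,4.5),L(0,s*hw,10.5),L(18,s*hw,10.5)],(0,0,255) if s<0 else (255,0,255))
        pl([L(18,s*hw,-4.5),L(-4,s*hw,-4.5)],(0,255,0) if s<0 else (255,255,0))
    pl([L(0,-hw,10.5),L(0,hw,10.5)],(0,0,255)); pl([L(-4,-hw,-4.5),L(-4,hw,-4.5)],(0,255,0))
    pl([L(18,-50,4.5),L(108,-50,4.5),L(108,-50,10.5),L(18,-50,10.5),L(18,-50,4.5)],(0,0,255))
    cv2.imwrite(out,c)
if __name__=="__main__":
    overlay([522,244,135],np.radians(-2),30,"pics/w2.png","w2.pkl",(225,190,345,280),6.6,"pics/o2.png")
E
python3 ov.py
```

```text
(no output)
```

View pics/o2.png

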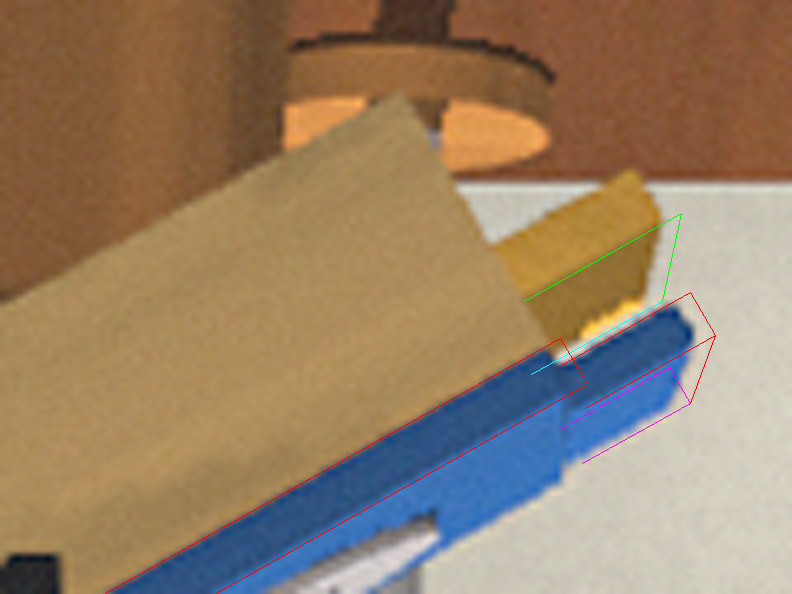

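```bash
cat > plan.py <<'E'
from h import *
import pickle
S0=np.array([524.2,245,136.3]); YAW=np.radians(-2)
def axes(yaw=None): return ax(YAW if yaw is None else yaw,np.radians(30))
OFF=np.array([84.,0,10.5])  # tip in gripper/tool coordinates (along blade, y, up) from TCP
def tcp_for_tip(tip,X,Z): 
    Y=np.cross(Z,X); return tip-OFF[0]*X-OFF[1]*Y-OFF[2]*Z
E
python3 - <<'E'
from plan import *
np.set_printoptions(precision=2,suppress=True)
c=pickle.load(open("ci1.pkl","rb"))
for z in (8,12,16):
    a,b=[onplane("wrist",p,z,c) for p in ((475,137),(588,113))]; v=b-a
    print(z,a,b,np.linalg.norm(v),"yaw",np.degrees(np.arctan2(-v[0],v[1])))
X,Z=axes(); r=rot(-X,-Z).as_rotvec()
H=S0+4.5*Z+108*X
for nm,tip in [("via",S0-60*X+[0,-120,0]),("appr",S0-40*X),("in",S0+14*X)]+[("th%d"%t,H-95*np.cos(np.radians(t))*X+95*np.sin(np.radians(t))*Z) for t in (10,30,60,90,100)]:
    for tl in (0,): print(nm,tip,tcp_for_tip(tip,X,Z),kin.ik(tcp_for_tip(tip,X,Z),r))
E
```

```text
8 [656.26 185.28   8.  ] [661.07 297.74   8.  ] 112.56454171190717 yaw -2.447646103428767
12 [655.78 183.71  12.  ] [660.53 294.94  12.  ] 111.32505270200988 yaw -2.4476461034287422
16 [655.3  182.15  16.  ] [660.   292.14  16.  ] 110.0855636921126 yaw -2.4476461034287764
via [472.27 126.81 106.3 ] [404.82 129.17  55.21] None
appr [489.58 246.21 116.3 ] [422.13 248.56  65.21] [-1.26  0.39  0.44  2.42  1.47  0.24 -0.77]
in [536.32 244.58 143.3 ] [468.86 246.93  92.21] [-1.18  0.36  0.46  2.34  1.14  0.23 -0.33]
th10 [526.21 244.93 161.71] [458.75 247.29 110.61] [-1.4   0.34  0.71  2.36  0.82  0.21 -0.01]
th30 [520.48 245.13 194.2 ] [453.03 247.49 143.1 ] [-1.42  0.24  0.69  2.35  0.77  0.32  0.07]
th60 [533.2  244.69 241.7 ] [465.75 247.04 190.6 ] [-0.77  0.13 -0.01  2.26  0.82  0.52  0.07]
th90 [567.95 243.47 276.47] [500.5  245.83 225.38] [-0.1   0.19 -0.67  2.14  0.86  0.65  0.14]
th100 [582.95 242.95 283.47] [515.5  245.3  232.37] [ 0.1   0.25 -0.89  2.09  0.93  0.7   0.13]
```

Run:
```python
from plan import *
np.set_printoptions(precision=2,suppress=True)
X,Z=ax(np.radians(-15.06),0); r=rot(-X,-Z).as_rotvec()
robot.movep([660.7,29.6,120],r); print(robot.observe()["t"])
robot.servo_line([660.7,29.6,6.5],feed=100)
s=robot.observe(); print(s["t"],s["tcp_pos"],s["contact_force"])
grip(0.0,55); s=robot.observe(); print(s["t"],s["tcp_pos"],s["contact_force"],s["grip_width"]*92,s["grip_force"])
robot.servo_line([660.7,29.6,150],feed=120)
s=robot.observe(); print(s["t"],s["tcp_pos"],s["contact_force"],s["wrist_torque"],s["grip_width"]*92,s["grip_force"])
ci=viewer.camera_info("wrist"); save("wrist","w3"); pickle.dump(ci,open("w3.pkl","wb"))
T=R.from_rotvec(s["tcp_rot"]).as_matrix()
for d in viewer.pinpoint("opener_tip","wrist")[:2]: print(d["confidence"],T.T@(w("",d["at"],ci)-s["tcp_pos"]))
# blade tip in pic prediction
print(proj("",s["tcp_pos"]+T@[-84,0,-10.5],ci))
Xs,Zs=axes(); rs=rot(-Xs,-Zs).as_rotvec()
for p in ([440,150,200],[440,150,230],[430,200,150]): print(kin.ik(p,rs))
```

```text
9.4333
10.7167 [661.18  29.78   7.32] [0.01 0.15 0.94]
11.75 [660.69  29.55   6.47] [-0.03  0.06  0.18] 23.477379977635426 54.991942048072815
13.0917 [660.29  29.4  148.99] [-0.18  0.66 -0.9 ] [ 0.02 -0.04 -0.05] 23.551763305539136 54.99127686023712
0.65 [-84.8   -2.25  -7.77]
[323.05 434.53]
[ 0.85  0.28 -1.54  2.34  1.13  0.67  0.01]
[ 0.8  -0.09 -1.3   2.31  0.44  0.44  0.66]
[ 0.45  0.55 -1.41  2.35  1.42  0.93 -0.38]
```

View pics/w3.png

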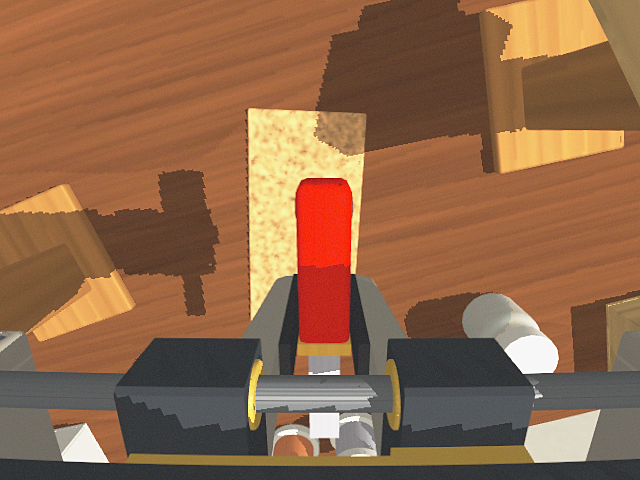

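Run:
```python
from plan import *
np.set_printoptions(precision=2,suppress=True)
robot.servo_line([510,40,250],feed=200); s=robot.observe(); print(s["t"],s["joints"])
robot.goto_joints([-1.0,.15,.25,2.28,.8,.47,.1]); s=robot.observe(); print(s["t"],s["tcp_pos"],s["grip_width"]*92)
X,Z=axes(); r=rot(-X,-Z).as_rotvec()
H=S0+4.5*Z+108*X
for nm,tip in [("th60",H-95*.5*X+95*.866*Z),("appr",S0-35*X),("in",S0+14*X),("th90",H+95*Z)]:
    print(nm,tcp_for_tip(tip,X,Z),kin.ik(tcp_for_tip(tip,X,Z),r))
try:
    robot.servo_line(tcp_for_tip(S0-35*X,X,Z),feed=100,rotation=r)
except robot.IKError as e: print("IK",e)
s=robot.observe(); print(s["t"],s["tcp_pos"],s["joints"],s["contact_force"])
```

```text
14.25 [ 0.9   0.75 -1.54  1.84  0.78  1.35  0.48]
16.25 [469.09 241.43 178.6 ] 23.703292278968327
th60 [465.75 247.04 190.6 ] [-1.01  0.13  0.24  2.27  0.77  0.5   0.12]
appr [426.45 248.41  67.71] [-1.24  0.39  0.43  2.42  1.45  0.24 -0.73]
in [468.86 246.93  92.21] [-1.12  0.36  0.39  2.34  1.18  0.26 -0.36]
th90 [500.5  245.83 225.38] [-0.94  0.11  0.23  2.18  0.65  0.55  0.31]
17.5917 [426.66 248.55  67.86] [-1.21  0.39  0.4   2.41  1.45  0.26 -0.73] [-0.48 -0.77 -1.26]
```

Run:
```python
from plan import *
from ov import overlay
np.set_printoptions(precision=1,suppress=True)
s=robot.observe(); T=R.from_rotvec(s["tcp_rot"]).as_matrix(); X,Z=axes(); Y=np.cross(Z,X)
tip=s["tcp_pos"]+84*X+10.5*Z; B=np.array([X,Y,Z])
print("exp tip",tip)
for c in ("scene","wrist","top"):
    ci=viewer.camera_info(c); save(c,c+"4"); pickle.dump(ci,open(c+"4.pkl","wb"))
    for n in ("opener_tip","blue_slot","blue_hinge"):
        for d in viewer.pinpoint(n,c)[:2]:
            P=w("",d["at"],ci); print(c,n,round(d["confidence"],2),P,"rel S0 slope",B@(P-S0),proj("",P,ci))
    print(c,"exp tip px",proj("",tip,ci))
x,y=proj("",S0,pickle.load(open("scene4.pkl","rb"))).astype(int)
overlay(S0,YAW,30,"pics/scene4.png","scene4.pkl",(x-60,y-45,x+60,y+45),6.6,"pics/o4s.png")
a=cv2.imread("pics/o4s.png"); ci=pickle.load(open("scene4.pkl","rb"))
for t in (tip+8*Y,tip-8*Y): cv2.circle(a,tuple(((proj("",t,ci)+.5-[x-60,y-45])*6.6).astype(int)),3,(0,255,255),1)
cv2.imwrite("pics/o4s.png",a)
```

```text
exp tip [494.1 246.2 118.9]
scene opener_tip 0.67 [593.6 242.6   1.7] rel S0 slope [  -7.2    0.  -151.2] [366.5 342.7]
scene opener_tip 0.66 [787.2 424.5  12.2] rel S0 slope [ 160.1  188.6 -235.8] [373. 443.]
scene blue_slot 0.93 [523.3 241.9 135. ] rel S0 slope [-1.3 -3.2 -0.7] [391.2 284.1]
scene blue_hinge 0.64 [614.  238.4 197.4] rel S0 slope [108.5  -3.5   7.9] [365.1 280.7]
scene exp tip px [400.1 284.4]
wrist opener_tip 0.87 [494.3 240.1 117. ] rel S0 slope [-35.4  -6.   -1.8] [312.2 429.9]
wrist exp tip px [322.9 433.3]
top opener_tip 0.86 [ 408.6 -178.7   16. ] rel S0 slope [-147.3 -427.5  -53.8] [388.3 285.4]
top opener_tip 0.81 [781.7 429.8  19. ] rel S0 slope [ 158.6  193.7 -227. ] [162.8 155.3]
top blue_slot 0.9 [524.7 249.1 138. ] rel S0 slope [1.2 4.1 1.3] [220.4 238.6]
top blue_slot 0.68 [393.1 130.9   3.2] rel S0 slope [-176.6 -118.6  -51.7] [272.6 294. ]
top blue_hinge 0.9 [616.4 242.3 194.5] rel S0 slope [109.    0.5   4.2] [219.3 197.7]
top exp tip px [222.8 251.8]
```

View pics/o4s.png

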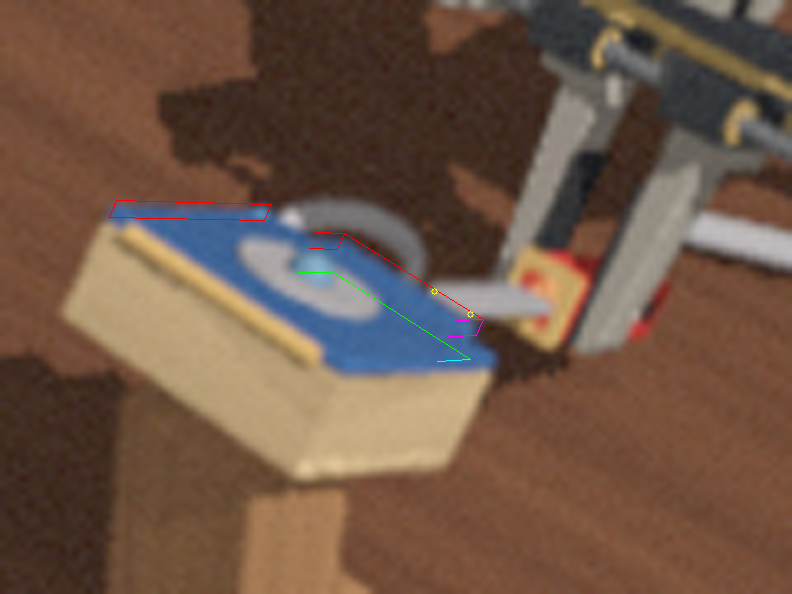

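View pics/wrist4.png

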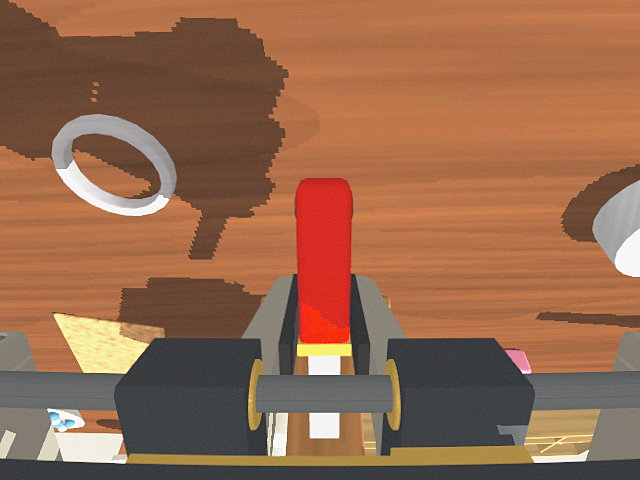

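Run:
```python
from plan import *
np.set_printoptions(precision=2,suppress=True)
X,Z=axes(); Y=np.cross(Z,X); B=np.array([X,Y,Z])
f0=robot.observe()["contact_force"]
for d in [-20,-8,-4,0,4,8,11,13,15]:
    robot.servo_line(tcp_for_tip(S0+d*X,X,Z),feed=40)
    s=robot.observe(); f=B@(s["contact_force"]-f0); print(d,round(s["t"],2),f,B@(s["tcp_pos"]-tcp_for_tip(S0,X,Z)),s["wrist_torque"])
    if abs(f[0])>4 or abs(f[2])>6: break
```

```text
-20 18.72 [-0.69  0.87  0.9 ] [-20.16  -0.08  -0.  ] [0.02 0.57 0.02]
-8 19.17 [-1.8  -0.55 -0.46] [-8.3  -0.11 -0.02] [0.05 0.62 0.  ]
-4 19.42 [-1.23 -1.77 -0.41] [-4.19 -0.02 -0.01] [ 0.09  0.59 -0.07]
0 19.67 [-1.73 -0.07 -0.69] [-0.07  0.06  0.02] [0.03 0.62 0.  ]
4 19.92 [ 0.25 -0.6   0.03] [ 3.98 -0.   -0.01] [0.1  0.59 0.08]
8 20.17 [-0.75 -0.77  0.22] [7.99 0.02 0.01] [ 0.08  0.63 -0.09]
11 20.42 [-0.8  -1.04 -0.29] [10.98 -0.   -0.01] [ 0.07  0.62 -0.07]
13 20.67 [-0.23 -0.01 -0.38] [13.07 -0.02 -0.01] [ 0.08  0.62 -0.05]
15 20.92 [-1.01 -0.05  0.31] [15.17  0.03  0.  ] [ 0.04  0.62 -0.04]
```

Run:
```python
from plan import *
np.set_printoptions(precision=2,suppress=True)
X,Z=axes(); Y=np.cross(Z,X); B=np.array([X,Y,Z])
f0=robot.observe()["contact_force"]; w0=robot.observe()["wrist_torque"]
for d in [1.5,3,4.5,6,8,10]:
    robot.servo_line(tcp_for_tip(S0+14.5*X+d*Z,X,Z),feed=30)
    s=robot.observe(); f=B@(s["contact_force"]-f0); print(d,round(s["t"],2),f,B@(s["tcp_pos"]-tcp_for_tip(S0,X,Z)),s["wrist_torque"]-w0)
    if abs(f[2])>10: break
save("scene","s5"); ci=viewer.camera_info("scene")
print([ (d["confidence"],B@(w("",d["at"],ci)-S0)) for n in("blue_slot",) for d in viewer.pinpoint(n,"scene")[:1]])
a=cv2.imread("pics/s5.png")[225:345,300:460]; cv2.imwrite("pics/s5c.png",cv2.resize(a,(800,600),interpolation=cv2.INTER_CUBIC))
```

```text
1.5 21.17 [ 2.06  0.38 -1.73] [14.56 -0.11  1.52] [ 0.   -0.01 -0.08]
3 21.42 [ 1.06 -0.46 -2.95] [14.57 -0.07  3.04] [-0.04 -0.09  0.  ]
4.5 21.67 [ 1.37 -1.   -2.4 ] [14.58 -0.05  4.57] [-0.06 -0.1   0.04]
6 21.92 [ 1.38 -0.5  -2.18] [14.55 -0.06  6.06] [-0.02 -0.06  0.  ]
8 22.17 [ 2.12 -0.55 -2.29] [14.48 -0.01  8.11] [-0.02 -0.04 -0.02]
10 22.42 [ 2.11 -1.25 -1.79] [14.46  0.02 10.12] [ 0.01 -0.05 -0.06]
[(0.68, array([-2.76, -2.4 , -2.11]))]
```

View pics/s5c.png

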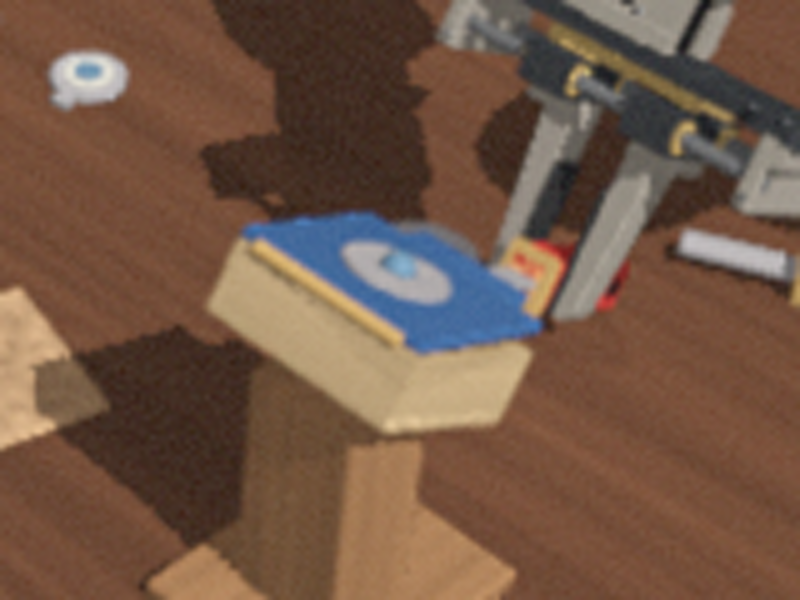

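Run:
```python
from plan import *
np.set_printoptions(precision=2,suppress=True)
X,Z=axes(); Y=np.cross(Z,X); B=np.array([X,Y,Z]); H=S0+4.5*Z+108*X
for th in [10,20,30,40,50,60,70,80,86,90]:
    t=np.radians(th); tip=H-93.5*np.cos(t)*X+(93.5*np.sin(t)-1.5)*Z
    try: robot.servo_line(tcp_for_tip(tip,X,Z),feed=60)
    except robot.IKError as e: print("IK",e); break
    s=robot.observe(); f=B@s["contact_force"]; print(th,round(s["t"],2),f,B@(s["tcp_pos"]-tcp_for_tip(tip,X,Z)),s["joints"])
    if np.linalg.norm(f)>15: break
for c in ("scene","top"):
    ci=viewer.camera_info(c); save(c,c+"6")
    for n in ("blue_slot","blue_hinge"):
        for d in viewer.pinpoint(n,c)[:1]: print(c,n,d["confidence"],B@(w("",d["at"],ci)-S0))
a=cv2.imread("pics/scene6.png")[195:345,290:490]; cv2.imwrite("pics/s6c.png",cv2.resize(a,(800,600),interpolation=cv2.INTER_CUBIC))
```

```text
10 22.82 [-0.6   0.55 -1.17] [-0.05  0.26  0.15] [-1.07  0.3   0.32  2.34  1.1   0.32 -0.28]
20 23.25 [ 0.22 -0.1  -1.47] [ 0.08  0.11 -0.04] [-1.05  0.25  0.29  2.34  1.03  0.36 -0.2 ]
30 23.68 [-0.46  0.15 -0.33] [-0.01 -0.01 -0.15] [-1.04  0.22  0.26  2.33  0.96  0.4  -0.12]
40 24.1 [-0.44  0.01 -1.18] [ 0.01  0.02 -0.14] [-1.02  0.18  0.24  2.31  0.89  0.43 -0.04]
50 24.52 [-1.13 -0.49 -1.43] [ 0.04  0.02 -0.1 ] [-1.    0.15  0.23  2.29  0.83  0.47  0.04]
60 24.95 [-0.5  -0.03 -0.43] [ 0.09  0.03 -0.08] [-0.99  0.13  0.22  2.27  0.78  0.49  0.11]
70 25.38 [-1.13  0.34 -0.91] [ 0.12  0.03 -0.07] [-0.97  0.12  0.22  2.24  0.74  0.51  0.18]
80 25.8 [ 0.11 -0.97 -1.27] [ 0.19  0.02 -0.03] [-0.95  0.12  0.22  2.21  0.7   0.53  0.24]
86 26.12 [-0.79  0.01 -1.11] [ 0.21  0.06 -0.01] [-0.94  0.12  0.22  2.19  0.67  0.54  0.28]
90 26.38 [-0.81  0.2  -1.09] [0.23 0.05 0.  ] [-0.93  0.12  0.22  2.18  0.66  0.54  0.3 ]
scene blue_hinge 0.83 [109.05  -1.13   5.33]
top blue_slot 0.62 [1.12 5.49 3.3 ]
top blue_hinge 0.92 [109.21   2.18   2.89]
```

View pics/s6c.png

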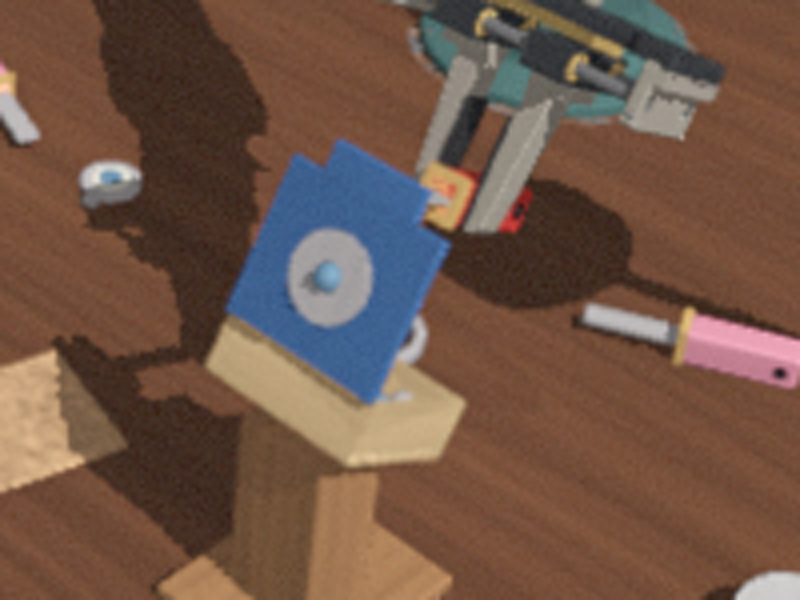

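Run:
```python
from plan import *
from scipy.optimize import least_squares
X,Z=axes(); Y=np.cross(Z,X); H=S0+4.5*Z+108*X
ci=viewer.camera_info("scene")
obs=[(342,140,-30,108),(295,155,-50,90),(448,238,50,90),(428,184,30,108),(230,312,-50,0),(375,402,50,0)]
def res(p,sel=None):
    t=p[0]; u=-np.cos(t)*X+np.sin(t)*Z; n=np.sin(t)*X+np.cos(t)*Z
    e=[]
    for x,y,l,r in obs: e+=list(proj("",H+p[1]*X+p[2]*Y+p[3]*Z+r*u+l*Y+6*n,ci)-[290+x/4-.4,195+y/4-.4])
    return np.r_[e,np.array(p[1:])/2]
s=least_squares(res,[1.5,0,0,0]); print(np.degrees(s.x[0]),s.x[1:],s.fun.round(1))
for t in (80,85,90,95): print(t,(res([np.radians(t),0,0,0])**2).sum())
```

```text
91.0587062100143 [-0.64000446  0.68955363 -0.50572588] [-0.9 -1.   0.  -0.9  0.1  0.6  0.8  1.1 -0.4 -0.8 -0.1  0.6 -0.3  0.3
 -0.3]
80 93.7821933524967
85 32.61346165756215
90 8.059596697340963
95 28.64528733646735
```

Run:
```python
from plan import *
np.set_printoptions(precision=2,suppress=True)
X,Z=axes(); Y=np.cross(Z,X); H=S0+4.5*Z+108*X
s=robot.observe(); p=s["tcp_pos"]
robot.servo_line(p-50*X,feed=80); s=robot.observe(); print(s["t"],s["tcp_pos"])
q=p-50*X
for y in (110,140,170):
    try: robot.servo_line([q[0]+20,y,q[2]+40],feed=120); break
    except robot.IKError as e: print("IK",y)
X0,Z0=ax(np.radians(-15.06),0); r=rot(-X0,-Z0).as_rotvec()
s=robot.observe(); print(s["t"],s["tcp_pos"],s["joints"],kin.ik([660.7,29.6,150],r))
```

```text
27.45 [459.12 247.55 198.18]
28.8 [478.58 110.35 237.71] [-0.83 -0.09  0.36  2.34  0.61  0.48  0.59] [-0.52  0.61  0.61  1.66 -0.4   1.    1.53]
```

Run:
```python
from plan import *
np.set_printoptions(precision=2,suppress=True)
X0,Z0=ax(np.radians(-15.06),0); r=rot(-X0,-Z0).as_rotvec()
robot.movep([660.7,29.6,150],r); robot.hold(.3)
s=robot.observe(); print(s["t"],s["tcp_pos"],s["contact_force"],s["wrist_torque"],s["grip_width"]*92)
a=save("wrist","w7").astype(int); b=cv2.imread("pics/w3.png")[:,:,::-1].astype(int)
for im in (b,a):
    col=im[405:450,315:332].mean((1,2)); print(col[20:].round(0))
    g=im[335:362,310:340].mean(1); print("collar rows",np.nonzero((g[:,0]-g[:,2]>100)&(g[:,1]>120))[0]+335)
    red=(im[...,0]>150)&(im[...,1]<60); ys,xs=np.nonzero(red[150:360,280:370]); print(ys.min()+150,xs.mean()+280)
```

```text
30.0583 [660.45  30.58 151.12] [ 0.68  0.02 -1.6 ] [-0.01 -0.02  0.05] 23.67590188155446
[241. 241. 241. 241. 241. 241. 241. 241. 241. 241. 242. 248. 231. 135.
  91. 101. 103. 107. 105. 100.  96.  97.  99.  99.  98.]
collar rows [344 345 346 347 348 349 350 351 352 353 354]
178 323.604117922321
[242. 242. 242. 242. 242. 242. 242. 242. 242. 242. 243. 247. 240. 153.
  96. 107. 105. 102.  97.  93.  90.  90.  87.  94.  99.]
collar rows [344 345 346 347 348 349 350 351 352 353 354]
178 323.62764341628696
```

Run:
```python
from plan import *
np.set_printoptions(precision=2,suppress=True)
robot.servo_line([660.7,29.6,30],feed=100); robot.servo_line([660.7,29.6,6.7],feed=25); robot.hold(.4)
s=robot.observe(); print(s["t"],s["tcp_pos"],s["contact_force"])
grip(0.7); robot.hold(.2); s=robot.observe(); print(s["t"],s["tcp_pos"],s["grip_width"]*92)
robot.servo_line([660.7,29.6,40],feed=60); robot.servo_line([660.7,29.6,230],feed=150)
robot.hold(.3); s=robot.observe(); print(s["t"],s["tcp_pos"])
ci=viewer.camera_info("wrist"); save("wrist","w8")
for n in ("opener","opener_tip"): print([(d["confidence"],w("",d["at"],ci)) for d in viewer.pinpoint(n,"wrist")[:1]])
save("scene","s8")
```

```text
32.9417 [660.72  29.61   6.74] [ 0.12  0.02 -1.55]
33.8833 [660.7   29.54   6.69] 64.4605994310699
36.3083 [660.52  29.54 229.55]
[(0.97, array([639.98,  36.49,   7.44]))]
[(0.78, array([ 406.78, -184.4 ,   13.36]))]
```

View pics/s8.png

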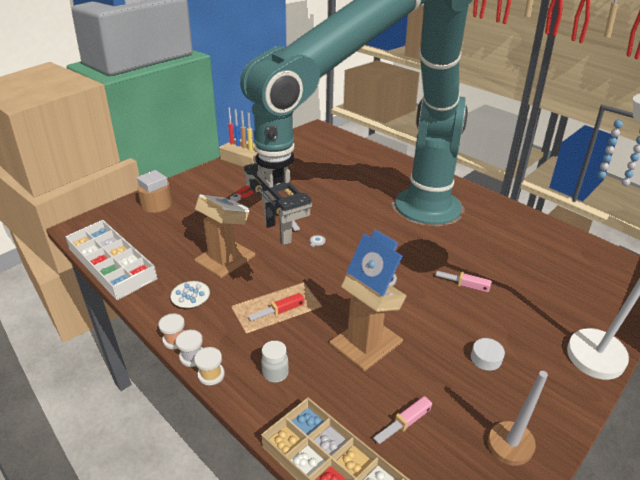

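The picture shows the opener lying on its mat at (280,306), the blue lid standing open at (373,262), and the white lid shut at (222,208). Everything else is where it was, and the robot is clear of it all.

```bash
python3 -c "
from h import *
print(robot.job_done(), robot.observe()['t'])"
```

```text
the job is handed in; nothing more can be done
the job is handed in; nothing more can be done
```

The job is handed in: the blue lid stands open at about 91° by my camera fit, the opener lies flat on its mat again, and the white case and other things look unmoved; the clock read about 36 s before hand-in, and no verdict came back.

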